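Fill the tasting tray and open the flavour bottle

ROBOT

A 7-joint arm with a two-finger parallel gripper is mounted at the origin on a cart in front of the work surface, level with it; the furniture and walls round the work are solid. World frame = base frame: x ahead of the robot, y to its left, z up, the work surface at z = 0. Lengths are in mm, angles in rad, forces in N, time in s.
With the tool pointing down it reaches from about 400 to 850 mm from the base axis. Payload 4.5 kg.
Tool frame: the origin (TCP) lies midway between the tips of the shut fingers; the grasp point (between the pads) lies 19 mm behind it (bot.grasp_offset is the distance from the TCP to the grasp point, in mm); z points along the fingers, x is the direction in which the jaws open and shut, and the axes are right-handed (so a half turn about z gives the same grasp; the last joint's range is limited). The gripper opens to 85 mm and grips with 20 to 120 N. Pads are 22 mm wide; open, the fingers measure 114 mm over their backs; the gripper's body (76 mm by 85 mm) begins 54 mm behind the grasp point. The pads swing forward as they close: fully open they stand 13 mm farther back than shut.
Start: joints at [1.351, 0.689, -0.195, 1.565, 0.157, 0.902, -0.215], TCP at [156.957, -604.997, 206.117] pointing down, gripper open.
Joint ranges: [-3.01, 3.01], [-0.46, 2.08], [-1.47, 1.51], [0.13, 2.56], [-1, 4.14], [0.04, 2.09], [-2.66, 2.66]. Speed limits (rad/s): [2.57, 2.57, 3.14, 3.14, 3.14, 3.14, 3.14].

INTERFACE

Orientations are given as a rotation vector (axis times angle).
In Python, from cell import bot, viewer, order gives the robot as it stands.
- The arm moves only by the tool apply_moves, never from a script. Its argument "moves" is a list of rows, each a list of 7 numbers: the shift along the tool's x, y, z each as a share of 0.5 m, from -1 to 1, then the turn, a rotation vector about the tool's x, y, z each as a share of 120 degrees, from -1 to 1, then the opening, from 0 (shut) to 1 (fully open). In form: [[dx, dy, dz, ax, ay, az, claw], ...]. A call has 1 to 10 rows; each row shifts and turns the pose as measured when the row begins, along the tool's axes as they then stand; what a row does not reach is not made up. A row lasts 1/10 s, in which the tool goes at most 50 mm and 8.59 degrees, less where a joint would pass 70% of its speed; a pose out of reach is approached as far as the arm can. A call with a number of a shift or a turn outside -1 to 1 is refused whole. A call with a gripper value outside its range is refused whole. The fingers move at their own pace and stop on an object; the grip force is fixed at half the most. Time passes only in rows, so rows that do not move let the fingers close. It gives the time, the measured TCP pose, the force and the opening at its end, in the units of the state.
- bot.sense(): the state, without advancing time (a new reading comes with each control period).
- viewer.get_image(name): name is "side" or "top" or "wrist"; returns the picture (384x512x3 uint8, red, green, blue); there is no depth.
- viewer.camera_params(name): a dict with "fx", "fy", "cx", "cy" (pixels), "dist" ([k1, k2, p1, p2, k3] as OpenCV has them; the pictures are not rectified), "R" (3x3) and "t" (3): a world point X has camera coordinates R X + t. Camera axes: x right, y down, z forward; pixel columns grow to the right and rows downward; lengths in mm; the calibration is good to about 2 mm. A picture is of the moment at which its call begins: read the wrist's pose just before it. camera_params takes no time and is no camera call; for the wrist camera it gives the pose at the moment of the call.
- order.sign_off(): hands the job in, once; it reports no verdict.
The state is a dict: "time_s": time; "joint_positions": joint angles; "qd": joint speeds; "tau": joint torques, N m; "ee_pos": TCP position; "ee_rot": TCP orientation; "contact_force": force on the tool from outside, world axes, zero at the start; "moment": the same for the moment, N m; "opening": finger opening in mm.
Only numpy, scipy, OpenCV 4.12 (cv2) and the standard library are available. Lean on these libraries where they do the work, as an engineer would, in place of code of your own. Each camera call takes 0.05 s, during which the arm holds its last target. There are 200 camera calls.

TASK

Get the flavour tasting ready: first drop the two chocolates from the sample plate into the two pockets of the dark wooden tasting tray, one in each pocket. Then open the flavour bottle: press its push-and-turn safety cap firmly down and, keeping it pressed, twist it about a quarter turn counter-clockwise (seen from above), then lift it off. Finish while still holding the cap level in the gripper, straight above the bottle and about 10 cm higher than where it sat (do not put it down), and leave the other things on the counter undisturbed.

Things in the scene. Friction and masses are not known exactly. Their poses are not given: they have to be found in the camera images.
- flavour_bottle: Brown flavour bottle in a round dark steel holder (92 mm across, 18 mm high) fixed to the counter. Origin: centre of the holder's underside, on the counter; z up along the bottle's axis. The bottle is 62 mm across up to 70 mm height, then its shoulder narrows to a 30 mm neck from 92 mm up. A red dot on the shoulder marks its x axis.
- bottle_neck (a point): Centre of the bottle's neck rim, 118 mm above the counter, inside the cap. A grey sprung disc on it pushes the cap up: about 5 N at first, about 12 N at the hard stop 8 mm down. A broken collar on the neck holds the cap's two inner lugs: locked, the cap can neither turn nor lift until pressed down 5 mm or more.
- safety_cap: White ribbed round push-and-turn safety cap on the bottle, 52 mm outside diameter, 34 mm high, open below, 45 g, red stripe on top along its x axis. Origin: centre of its underside, z up; locked, it lies 100 mm above the bottle's origin and the stripe points over the bottle's red dot. Grip it across its diameter anywhere round it.
- cap_top (a point): Centre of the cap's flat top, 34 mm above its underside (134 mm above the counter when locked). Kept pressed down 5 to 8 mm the cap turns counter-clockwise seen from above (not clockwise); at 60 to 125 degrees of turn, about a quarter, it is free and lifts straight off.
- tasting_tray: Dark wooden tasting tray fixed to the counter, 80 (x) x 150 (y) x 18 mm high, two square pockets 72 mm apart along its y. Origin: centre of its underside.
- tasting_tray_hole0 (a point): centre of the mouth of one pocket, at the tray's top face (18 mm high); the pocket is 37 x 37 mm, 13 mm deep, sides along the tray's x and y, edges bevelled
- tasting_tray_hole1 (a point): centre of the mouth of the other pocket, same size
- plate: White porcelain sample plate fixed to the counter, 136 mm across, rim 9 mm high; flat floor 3 mm above the counter. Origin: centre of its underside. The chocolates stand on it about 56 mm apart along its y axis.
- cream_bonbon: Cream-coloured chocolate with dark stripes, 29 x 27 mm, 22 mm high, domed, 13 g, on the plate. Origin: centre of its underside.
- dark_bonbon: Dark brown drum-shaped chocolate, 26 mm across, 21 mm high, 13 g, on the plate. Origin: centre of its underside.
- cream_center (a point): middle of the cream chocolate, 11 mm above its underside
- dark_center (a point): middle of the dark chocolate, 10.5 mm above its underside
- bell: chrome reception bell with black base, 85 mm across, 59 high; a bystander to leave alone. Origin: centre of its underside.
- red_spool: spool of red ribbon, 68 mm across, 26 high; a bystander to leave alone. Origin: centre of its underside.
- green_spool: spool of green ribbon, 72 mm across, 34 high; a bystander to leave alone. Origin: centre of its underside.
- dispenser: blue-grey tape dispenser, 54 x 138 x 79 mm high; a bystander to leave alone. Origin: centre of its underside.

How it is judged:
By the outcome, as a careful person would: the job done as asked, in the order asked, and still so for the second after the job is handed in, while the arm keeps its last pose, push and grip.
It also fails if it takes over 64 s, if anything falls off the work surface, if the arm or the gripper's body presses on something with over 40 N, if the wrist force passes 120 N, or if a joint passes its speed limit or range.

## Working session

There is one attempt and no reset: what is moved stays moved. The work goes in short steps, Python scripts to look and compute and a tool call to move; the robot and the scene stay as the last step left them, time stands still between calls to the robot, and variables do not carry over. Pictures are saved under pics/ and viewed, about 8 in all and at most 12, crops included, and the job is handed in when it is done.

Besides the shell and the picture viewer there is one more tool, called after ">>>" as a command line: name --pt "numbers of a row" for each row, then --argument value for the rest. apply_moves: Moves the arm, as the interface text tells. Shift numbers are shares of 0.5 m and turn numbers shares of 120 degrees, none past 1 either way. Its arguments: {"type":"object","properties":{"moves":{"type":"array"}},"required":["moves"]}

```bash
ls; mkdir -p pics; python3 - <<'E'
from cell import bot, viewer
import cv2, numpy as np
s=bot.sense(); print({k:np.round(v,3) for k,v in s.items()}, bot.grasp_offset)
for n in ("side","top"):
    cv2.imwrite(f"pics/{n}0.png", viewer.get_image(n)[...,::-1]); p=viewer.camera_params(n)
    print(n,{k:np.round(v,3).tolist() for k,v in p.items()})
a=cv2.imread("pics/top0.png")
E
```

```text
pics
{'time_s': np.float64(0.0), 'joint_positions': array([ 1.351,  0.69 , -0.195,  1.566,  0.157,  0.902, -0.215]), 'qd': array([ 0.   ,  0.001, -0.001,  0.001,  0.   ,  0.002, -0.   ]), 'tau': array([-0.0000e+00, -5.3963e+01, -1.2670e+00, -1.5855e+01,  9.0000e-03,
        1.0000e-02,  0.0000e+00]), 'ee_pos': array([ 156.712, -604.314,  205.263]), 'ee_rot': array([-2.484e+00,  1.922e+00,  2.000e-03]), 'contact_force': array([0.077, 0.595, 0.115]), 'moment': array([ 0.042, -0.011,  0.074]), 'opening': np.float64(85.319)} 18.700000000000003
side {'fx': 397.131, 'fy': 397.131, 'cx': 258.975, 'cy': 192.015, 'dist': [0.033, 0.0, 0.0, 0.0, 0.0], 'R': [[-0.994, -0.109, 0.008], [-0.069, 0.571, -0.818], [0.085, -0.814, -0.575]], 't': [546.949, 4.522, 1078.323]}
top {'fx': 358.885, 'fy': 358.885, 'cx': 255.575, 'cy': 196.843, 'dist': [-0.047, 0.0, 0.0, 0.0, 0.0], 'R': [[0.016, -1.0, 0.006], [-0.993, -0.016, -0.117], [0.117, -0.004, -0.993]], 't': [236.276, 545.802, 909.218]}
```

View pics/top0.png

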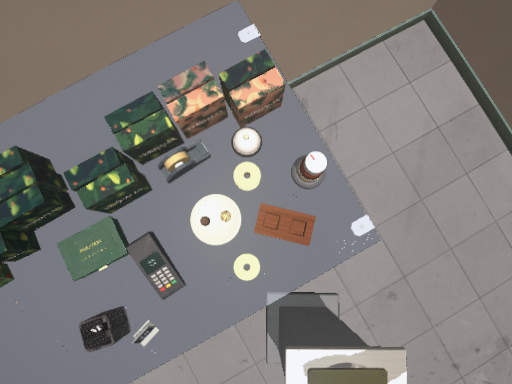

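View pics/side0.png

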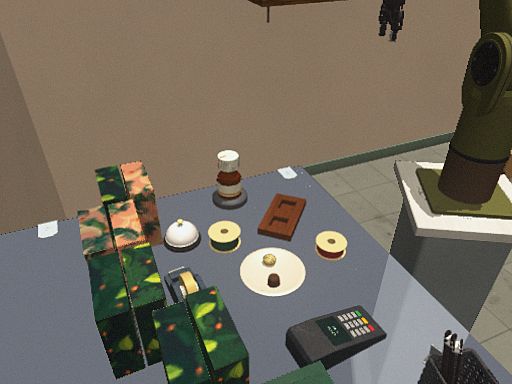

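Top view: cap at (315,160), holder at (308,173), plate at (216,219), cream at (226,216), dark at (205,221) and tray at (285,224), with pockets near (271,220) and (298,228). The side view agrees: cap (229,158), tray (282,216), chocolates (269,260) and (273,281).

```bash
cat > h.py <<'E'
from cell import bot, viewer
import cv2, numpy as np
from scipy.spatial.transform import Rotation as Rn
def ray(p,uv):
    K=np.array([[p['fx'],0,p['cx']],[0,p['fy'],p['cy']],[0,0,1]])
    n=cv2.undistortPoints(np.array(uv,float).reshape(-1,1,2),K,np.array(p['dist'],float))[:,0]
    R=np.array(p['R']); t=np.array(p['t'])
    return -R.T@t, np.c_[n,np.ones(len(n))]@R
def onz(p,uv,z):
    c,d=ray(p,uv); return c+d*((z-c[2])/d[:,2])[:,None]
def proj(p,X):
    K=np.array([[p['fx'],0,p['cx']],[0,p['fy'],p['cy']],[0,0,1]])
    return cv2.projectPoints(np.array(X,float).reshape(-1,3),cv2.Rodrigues(np.array(p['R']))[0],np.array(p['t'],float),K,np.array(p['dist'],float))[0][:,0]
def togo(target, yaw=None):
    """target TCP pos, yaw of tool x axis with tool down -> remaining shift in tool axes /500, turn/120deg"""
    s=bot.sense(); R=Rn.from_rotvec(s['ee_rot'])
    d=R.inv().apply(np.array(target)-s['ee_pos'])/500
    x=R.as_matrix()[:,0]; cur=np.degrees(np.arctan2(x[1],x[0]))
    r=np.zeros(3)
    if yaw is not None:
        yw=np.radians(yaw); c,sn=np.cos(yw),np.sin(yw)
        G=Rn.from_matrix(np.array([[c,sn,0],[sn,-c,0],[0,0,-1]]))
        r=np.degrees((R.inv()*G).as_rotvec())/120
    print('t',round(float(s['time_s']),2),'pos',s['ee_pos'].round(1),'yaw',cur.round(1),'tilt z',R.as_matrix()[:,2].round(3),'open',round(float(s['opening']),1),'F',s['contact_force'].round(1))
    print('shift',d.round(4),'turn',r.round(4))
E
python3 - <<'E'
from h import *
T=viewer.camera_params('top'); S=viewer.camera_params('side')
print('cap',onz(T,[[315,160]],134),onz(S,[[229,155]],134))
print('holder',onz(T,[[308,173]],18))
print('plate',onz(T,[[216,219]],9)); print('cream',onz(T,[[226,216]],14),'dark',onz(T,[[205,221]],14),onz(S,[[269,260],[273,281]],14))
print('pockets',onz(T,[[271,220],[298,228]],18)); 
s=bot.sense(); print(Rn.from_rotvec(s['ee_rot']).as_matrix().round(3))
W=viewer.camera_params('wrist'); R=Rn.from_rotvec(s['ee_rot']).as_matrix(); c=-np.array(W['R']).T@W['t']
print('wrist cam in tool', R.T@(c-s['ee_pos']), (np.array(W['R'])@R).round(3), W['fx'])
a=cv2.imread('pics/top0.png')[110:290,180:380]; b=cv2.imread('pics/side0.png')[140:310,150:350]
cv2.imwrite('pics/topc.png',cv2.resize(a,None,fx=3.3,fy=3.3,interpolation=cv2.INTER_CUBIC))
E
```

```text
cap [[620.00615941 105.94332943 134.        ]] [[614.13523408  99.60040535 134.        ]]
holder [[610.3078304  105.11538798  18.        ]]
plate [[483.46848811 349.36076351   9.        ]]
cream [[491.59115155 322.51585882  14.        ]] dark [[477.41523117 377.85073654  14.        ]] [[493.07153449 325.57060694  14.        ]
 [479.87322025 383.30792623  14.        ]]
pockets [[482.67497021 203.19341201  18.        ]
 [462.68542894 131.75661792  18.        ]]
[[ 0.251 -0.968 -0.001]
 [-0.968 -0.251  0.002]
 [-0.002  0.    -1.   ]]
wrist cam in tool [  -0.85670798  -71.62415743 -167.34270564] [[ 1.     0.001  0.   ]
 [-0.001  0.959 -0.284]
 [-0.     0.284  0.959]] 345.689874064948
```

View pics/topc.png

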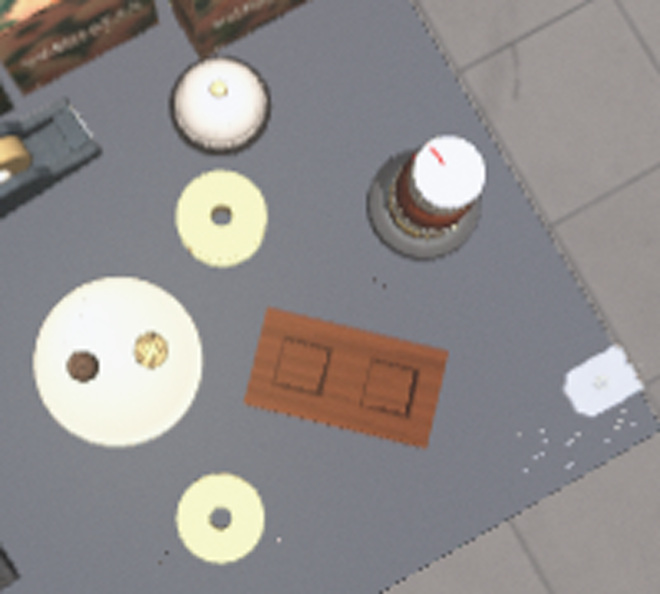

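Close crop of the top view: the cap's stripe points up-left from its centre at crop (448,171). The cream chocolate is at (151,349), the dark one at (83,366), and the tray pockets are at (302,366) and (389,387). I'm setting out now, swinging round the base in an arc towards the plate.

>>> apply_moves --pt "0 -0.1 0 0 0 -0.038 0.6" --pt "0 -0.1 0 0 0 -0.038 0.6" --pt "0 -0.1 0 0 0 -0.038 0.6" --pt "0 -0.1 0 0 0 -0.038 0.6" --pt "0 -0.1 0 0 0 -0.038 0.6" --pt "0 -0.1 0 0 0 -0.038 0.6" --pt "0 -0.1 0 0 0 -0.038 0.6" --pt "0 -0.1 0 0 0 -0.038 0.6" --pt "0 -0.1 0 0 0 -0.038 0.6" --pt "0 -0.1 0 0 0 -0.038 0.6"

```text
time_s: 1.1
ee_pos: [548.1, -330.0, 196.5]
ee_rot: [3.037, -0.795, -0.02]
contact_force: [0.1, 0.4, 0.7]
opening: 51.3
```

>>> apply_moves --pt "0 -0.1 0 0 0 -0.038 0.6" --pt "0 -0.1 0 0 0 -0.038 0.6" --pt "0 -0.1 0 0 0 -0.038 0.6" --pt "0 -0.1 0 0 0 -0.038 0.6" --pt "0 -0.1 0 0 0 -0.038 0.6" --pt "0 -0.1 0 0 0 -0.038 0.6" --pt "0 -0.1 0 0 0 -0.038 0.6" --pt "0 -0.1 0 0 0 -0.038 0.6" --pt "0 -0.1 0 0 0 -0.038 0.6" --pt "0 -0.1 0 0 0 -0.038 0.6"

```text
time_s: 2.1
ee_pos: [616.8, 151.3, 191.0]
ee_rot: [-3.099, -0.491, 0.024]
contact_force: [1.4, 0.9, -0.1]
opening: 51.6
```

```bash
python3 -c "
from h import *
togo([483,350,206],14.4)"
```

```text
t 2.1 pos [616.8 151.3 191. ] yaw 18.0 tilt z [-0.016  0.001 -1.   ] open 51.6 F [ 1.4  0.9 -0.1]
shift [-0.132  -0.4609 -0.0253] turn [-0.0026  0.0071  0.0301]
```

>>> apply_moves --pt "-0.028 -0.092 -0.005 0 0.007 0.03 0.6" --pt "-0.028 -0.092 -0.005 0 0 0 0.6" --pt "-0.028 -0.092 -0.005 0 0 0 0.6" --pt "-0.026 -0.092 -0.005 0 0 0 0.6" --pt "-0.022 -0.07 -0.005 0 0 0 0.6" --pt "0 0 0 0 0 0 0.6" --pt "0 0 0 0 0 0 0.6"

```text
time_s: 2.8
ee_pos: [483.8, 361.6, 203.2]
ee_rot: [-3.102, -0.414, 0.01]
contact_force: [0.1, -0.8, 1.2]
opening: 51.5
```

```bash
python3 - <<'E'
from h import *
import pickle
togo([483,350,206],14.4)
W=viewer.camera_params('wrist'); a=viewer.get_image('wrist')[...,::-1].copy(); pickle.dump(W,open('w1.pkl','wb'))
cv2.imwrite('pics/w1raw.png',a)
pts=[[491.6,322.5,14],[477.4,377.9,14],[482.7,203.2,18],[462.7,131.8,18]]
print(proj(W,pts).round(0).tolist())
cv2.imwrite('pics/w1.png',cv2.resize(a,(800,600)))
E
```

```text
t 2.8 pos [483.8 361.6 203.2] yaw 15.2 tilt z [-0.008  0.011 -1.   ] open 51.5 F [ 0.1 -0.8  1.2]
shift [-0.0077  0.0218 -0.0059] turn [-0.0059  0.0024  0.0068]
[[254.0, 196.0], [255.0, 143.0], [220.0, 289.0], [191.0, 333.0]]
```

View pics/w1.png

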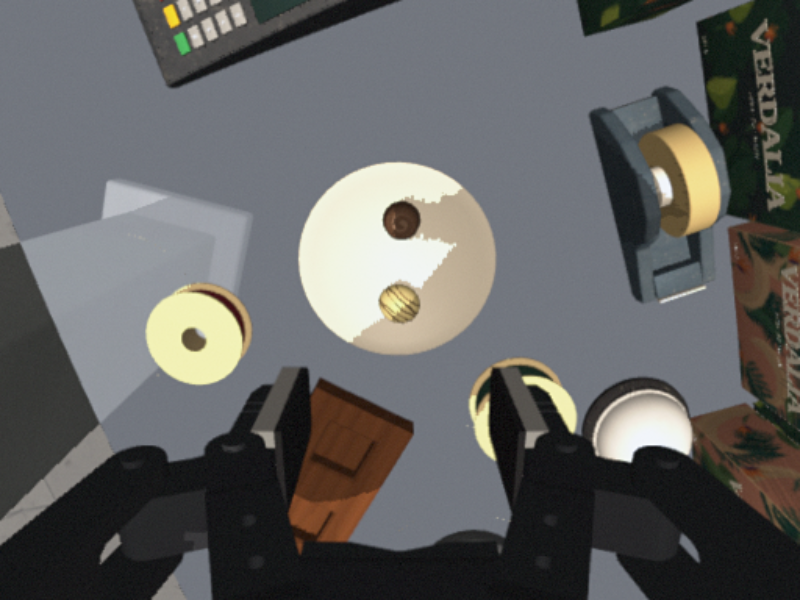

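The wrist view shows cream at about (256,194), dark at (257,140) and the tray at lower centre, all in raw pixels and matching the prediction. I'll measure the chocolates now.

```bash
python3 - <<'E'
from h import *
import pickle
W=pickle.load(open('w1.pkl','rb')); a=cv2.imread('pics/w1raw.png')
T=viewer.camera_params('top')
def roi(a,u,v,r): 
    return a[v-r:v+r,u-r:u+r].astype(int)
# dark
c=roi(a,257,140,20); m=(c.sum(2)<300).astype(np.uint8)
for name,m,(u,v,r) in [('dark',m,(257,140,20)),]+[('cream',((lambda c:((c[...,2]-c[...,0]>70)|(c.sum(2)<300)))(roi(a,256,194,20))).astype(np.uint8),(256,194,20))]:
    m=cv2.morphologyEx(m,cv2.MORPH_CLOSE,np.ones((5,5)))
    cs=max(cv2.findContours(m,0,1)[0],key=cv2.contourArea)
    cs=cs+np.array([u-r,v-r])
    P=onz(W,cs.reshape(-1,2),12)[:,:2].astype(np.float32)
    (cc,sz,an)=cv2.minAreaRect(P); e=cv2.fitEllipse(P)
    print(name,cs.reshape(-1,2).min(0),cs.reshape(-1,2).max(0),cc,sz,an,e)
z=cv2.resize(a[110:300,180:330],None,fx=4,fy=3.1*1,interpolation=cv2.INTER_CUBIC)
cv2.imwrite('pics/w1c.png',z)
togo([492,323,6],14.4)
E
```

```text
dark [245 129] [268 152] (478.25146484375, 380.6761169433594) (24.006839752197266, 24.072586059570312) 15.224185943603516 ((478.44415283203125, 380.77154541015625), (23.705862045288086, 24.3809871673584), 9.846152305603027)
cream [243 182] [268 205] (491.3046569824219, 324.01458740234375) (24.689620971679688, 26.261768341064453) 44.281211853027344 ((491.6729431152344, 323.77984619140625), (23.632946014404297, 25.96813201904297), 68.26871490478516)
t 2.85 pos [483.4 362.2 203.3] yaw 15.2 tilt z [-0.009  0.012 -1.   ] open 51.0 F [-0.5  1.6  0.2]
shift [-0.0019  0.0857  0.3934] turn [-0.0066  0.0025  0.0069]
```

>>> apply_moves --pt "-0.002 0.085 0.04 -0.0066 0.0025 0.007 0.6" --pt "0 0 0.095 0 0 0 0.6" --pt "0 0 0.095 0 0 0 0.6" --pt "0 0 0.06 0 0 0 0.6" --pt "0 0 0 0 0 0 0.6" --pt "0 0 0 0 0 0 0.6"

```text
time_s: 3.45
ee_pos: [503.0, 311.0, 54.1]
ee_rot: [3.116, 0.368, 0.01]
contact_force: [-0.2, -1.1, -0.1]
opening: 51.1
```

```bash
python3 - <<'E'
from h import *
togo([491.5,323.6,7],14.4)
E
```

```text
t 3.45 pos [503.  311.   54.1] yaw 13.5 tilt z [ 0.007 -0.003 -1.   ] open 51.1 F [-0.2 -1.1 -0.1]
shift [-0.017  -0.0302  0.0939] turn [ 0.0022 -0.0029 -0.0078]
```

>>> apply_moves --pt "-0.017 -0.03 0.0 0.002 -0.003 -0.008 0.6" --pt "0 0 0 0 0 0 0.6" --pt "0 0 0 0 0 0 0.6"

```text
time_s: 3.75
ee_pos: [493.0, 325.8, 58.2]
ee_rot: [-3.113, -0.393, -0.008]
contact_force: [-0.5, -0.6, 0.3]
opening: 51.0
```

```bash
python3 - <<'E'
from h import *
togo([491.5,323.6,7],14.4)
E
```

```text
t 3.75 pos [493.  325.8  58.2] yaw 14.4 tilt z [ 0.004  0.004 -1.   ] open 51.0 F [-0.5 -0.6  0.3]
shift [-0.0045  0.0039  0.1023] turn [-0.0014 -0.0025 -0.0001]
```

>>> apply_moves --pt "-0.003 0.002 0.035 0 0 0 0.6" --pt "0 0 0.03 0 0 0 0.6" --pt "0 0 0.015 0 0 0 0.6" --pt "0 0 0.005 0 0 0 0.6" --pt "0 0 0 0 0 0 0.6" --pt "0 0 0 0 0 0 0.6"

```text
time_s: 4.35
ee_pos: [494.4, 328.3, 18.1]
ee_rot: [-3.108, -0.394, -0.019]
contact_force: [-0.1, 0.9, 0.5]
opening: 51.0
```

```bash
python3 - <<'E'
from h import *
togo([491.5,323.6,7],14.4)
E
```

```text
t 4.35 pos [494.4 328.3  18.1] yaw 14.5 tilt z [ 0.011  0.01  -1.   ] open 51.0 F [-0.1  0.9  0.5]
shift [-0.0083  0.0078  0.022 ] turn [-0.0032 -0.0063  0.0005]
```

>>> apply_moves --pt "-0.007 0.008 0.018 -0.003 -0.006 0 0.6" --pt "0 0 0.003 0 0 0 0.6" --pt "0 0 0 0 0 0 0.6"

```text
time_s: 4.65
ee_pos: [492.5, 323.5, 7.4]
ee_rot: [-3.116, -0.395, -0.001]
contact_force: [0.0, 0.4, -0.3]
opening: 51.4
```

```bash
python3 - <<'E'
from h import *
togo([491.5,323.6,7],14.4)
E
```

```text
t 4.65 pos [492.5 323.5   7.4] yaw 14.4 tilt z [ 0.001  0.001 -1.   ] open 51.4 F [ 0.   0.4 -0.3]
shift [-0.0019 -0.0007  0.0008] turn [-0.0002 -0.0003  0.0004]
```

Well placed. I'll close on the cream chocolate and lift it gently.

>>> apply_moves --pt "-0.002 0 0 0 0 0 0.0" --pt "0 0 0 0 0 0 0.0" --pt "0 0 0 0 0 0 0.0" --pt "0 0 0 0 0 0 0.0" --pt "0 0 0 0 0 0 0.0" --pt "0 0 0 0 0 0 0.0"

```text
time_s: 5.25
ee_pos: [491.7, 323.4, 7.8]
ee_rot: [-3.116, -0.395, -0.002]
contact_force: [0.1, 0.1, 0.1]
opening: -0.5
```

>>> apply_moves --pt "0 0 -0.02 0 0 0 0.0" --pt "0 0 -0.04 0 0 0 0.0" --pt "0 0 -0.05 0 0 0 0.0" --pt "0 0 -0.05 0 0 0 0.0" --pt "0 0 -0.02 0 0 0 0.0" --pt "0 0 0 0 0 0 0.0"

```text
time_s: 5.85
ee_pos: [491.3, 323.3, 103.2]
ee_rot: [-3.116, -0.396, -0.002]
contact_force: [-0.1, 0.9, -0.7]
opening: -0.1
```

```bash
python3 - <<'E'
from h import *
togo([482.7,203.2,80],-15.7)
E
```

```text
t 5.85 pos [491.3 323.3 103.2] yaw 14.5 tilt z [ 0.001  0.001 -1.   ] open -0.1 F [-0.1  0.9 -0.7]
shift [-0.0767  0.2284  0.0461] turn [-0.0004 -0.0004  0.2515]
```

The opening reads 0, so the grasp missed. I'll look.

```bash
python3 - <<'E'
from h import *
import pickle
W=viewer.camera_params('wrist'); a=viewer.get_image('wrist')[...,::-1].copy(); pickle.dump(W,open('w2.pkl','wb'))
cv2.imwrite('pics/w2raw.png',a)
t=viewer.get_image('top')[...,::-1][170:270,170:320]
print(proj(W,[[491.5,323.6,14],[478.3,380.5,14],bot.sense()['ee_pos']]).round(0).tolist())
cv2.imwrite('pics/w2.png',np.vstack([a,cv2.resize(t,(512,341))[:216]]))
E
```

```text
[[256.0, 183.0], [258.0, 106.0], [255.0, 230.0]]
```

View pics/w2.png

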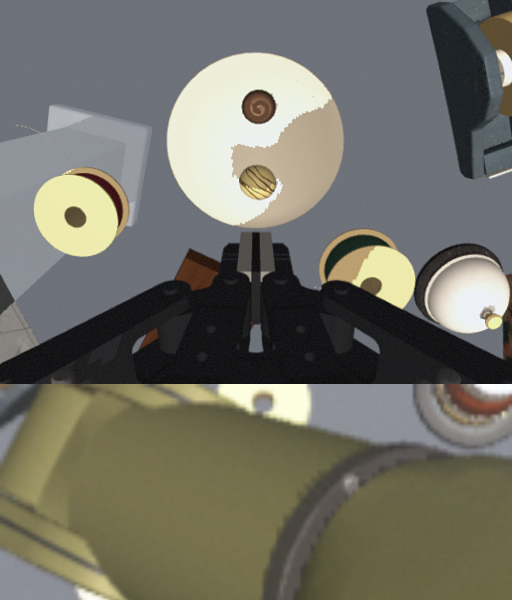

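The cream chocolate sits at (258,182), almost where it was, and the fingers are empty. Shut fingers at z=8 in that spot are impossible unless something is offset, so I'll check the fingertips against the side camera.

```bash
python3 - <<'E'
from h import *
import pickle
W=pickle.load(open('w2.pkl','rb')); S=viewer.camera_params('side')
print(onz(W,[[258,182],[259,107]],14).round(1))
e=bot.sense()['ee_pos']; a=viewer.get_image('side')[...,::-1].copy()
cv2.imwrite('pics/s2raw.png',a)
q=proj(S,[e,[491.5,323.6,14],[478.3,380.5,14]]); print(q.round(1).tolist(),e)
c=cv2.resize(a[150:310,170:370],None,fx=4,fy=3.75,interpolation=cv2.INTER_CUBIC)
for u,v in q: cv2.drawMarker(c,(int((u-170+.5)*4),int((v-150+.5)*3.75)),(0,0,255),0,14,1)
cv2.imwrite('pics/s2.png',c)
E
```

```text
[[492.4 325.   14. ]
 [478.8 380.   14. ]]
[[271.4, 227.7], [269.8, 259.4], [273.9, 280.0]] [490.50223048 322.63026556 101.48132599]
```

View pics/s2.png

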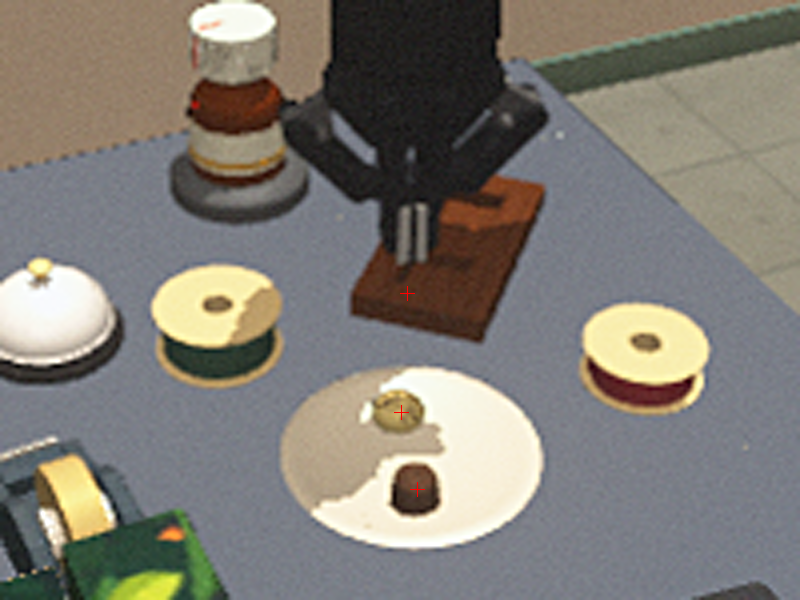

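The side view puts the fingertips at crop (410,265), while the reported TCP projects to (407,293), so the visible tips sit about 17–20 mm higher. The wrist picture agrees: the tip edge is at row 232, where about 211 was expected. The fingers therefore closed just above the chocolate. I'll go down about 19 mm deeper and watch the force.

>>> apply_moves --pt "0 0 0.04 0 0 0 0.6" --pt "0 0 0.05 0 0 0 0.6" --pt "0 0 0.04 0 0 0 0.6" --pt "0 0 0.02 0 0 0 0.6" --pt "0 0 0 0 0 0 0.6" --pt "0 0 0 0 0 0 0.6"

```text
time_s: 6.6
ee_pos: [487.1, 319.9, 18.1]
ee_rot: [3.11, 0.397, -0.015]
contact_force: [-0.1, -0.5, 0.7]
opening: 51.6
```

```bash
python3 - <<'E'
from h import *
togo([492,324.3,-12],14.4)
s=bot.sense();W=viewer.camera_params('wrist'); R=Rn.from_rotvec(s['ee_rot']).as_matrix(); c=-np.array(W['R']).T@W['t']
print('wrist cam in tool', R.T@(c-s['ee_pos']))
E
```

```text
t 6.6 pos [487.1 319.9  18.1] yaw 14.5 tilt z [-0.009 -0.008 -1.   ] open 51.6 F [-0.1 -0.5  0.7]
shift [ 0.0124 -0.0063  0.06  ] turn [0.0024 0.005  0.0012]
wrist cam in tool [  -0.59948742  -73.08540956 -167.35315687]
```

>>> apply_moves --pt "0.012 -0.006 0.0 0.002 0.005 0 0.6" --pt "0 0 0.02 0 0 0 0.6" --pt "0 0 0.015 0 0 0 0.6" --pt "0 0 0.008 0 0 0 0.6" --pt "0 0 0 0 0 0 0.6" --pt "0 0 0 0 0 0 0.6"

```text
time_s: 7.2
ee_pos: [494.1, 325.9, -3.2]
ee_rot: [-3.114, -0.397, -0.007]
contact_force: [-0.0, 0.1, -0.4]
opening: 51.4
```

```bash
python3 - <<'E'
from h import *
togo([492,324.3,-12],14.4)
E
```

```text
t 7.2 pos [494.1 325.9  -3.2] yaw 14.5 tilt z [ 0.004  0.002 -1.   ] open 51.4 F [-0.   0.1 -0.4]
shift [-0.005   0.0022  0.0176] turn [-0.0007 -0.0022  0.001 ]
```

>>> apply_moves --pt "-0.004 0.002 0.01 0 -0.002 0 0.6" --pt "0 0 0.006 0 0 0 0.6" --pt "0 0 0 0 0 0 0.6" --pt "0 0 0 0 0 0 0.0" --pt "0 0 0 0 0 0 0.0" --pt "0 0 0 0 0 0 0.0" --pt "0 0 0 0 0 0 0.0"

```text
time_s: 7.9
ee_pos: [492.6, 324.6, -10.9]
ee_rot: [-3.114, -0.397, -0.001]
contact_force: [0.5, -0.8, 0.1]
opening: 22.5
```

```bash
python3 - <<'E'
from h import *
togo([492,324.3,-12],14.4)
E
```

```text
t 7.9 pos [492.6 324.6 -10.9] yaw 14.5 tilt z [ 0.001  0.002 -1.   ] open 22.5 F [ 0.5 -0.8  0.1]
shift [-0.0013  0.0003  0.0021] turn [-0.0009 -0.0005  0.001 ]
```

>>> apply_moves --pt "0 0 -0.01 0 0 0 0.0" --pt "0 0 -0.02 0 0 0 0.0" --pt "0 0 -0.03 0 0 0 0.0" --pt "0 0 -0.03 0 0 0 0.0" --pt "0 0 -0.02 0 0 0 0.0" --pt "0 0 0 0 0 0 0.0" --pt "0 0 0 0 0 0 0.0"

```text
time_s: 8.6
ee_pos: [493.4, 325.0, 50.6]
ee_rot: [-3.113, -0.396, -0.005]
contact_force: [-0.3, -0.7, -0.5]
opening: 22.6
```

```bash
python3 - <<'E'
from h import *
togo([482.7,203.2,70],-15.7)
E
```

```text
t 8.6 pos [493.4 325.   50.6] yaw 14.5 tilt z [ 0.003  0.004 -1.   ] open 22.6 F [-0.3 -0.7 -0.5]
shift [-0.0817  0.2304 -0.0399] turn [-0.0019 -0.0014  0.2518]
```

>>> apply_moves --pt "0 0 -0.02 0 0 0.063 0.0" --pt "0 0 -0.02 0 0 0.063 0.0" --pt "0 0 -0.02 0 0 0.063 0.0" --pt "0 0 -0.01 0 0 0.063 0.0" --pt "0.01 0.05 0 0 0 0 0.0" --pt "0.015 0.075 0 0 0 0 0.0" --pt "0.01 0.06 0 0 0 0 0.0" --pt "0.005 0.02 0 0 0 0 0.0" --pt "0 0 0 0 0 0 0.0" --pt "0 0 0 0 0 0 0.0"

```text
time_s: 9.6
ee_pos: [479.9, 219.9, 82.6]
ee_rot: [-3.104, 0.459, 0.005]
contact_force: [0.6, 0.0, 0.1]
opening: 22.3
```

```bash
python3 - <<'E'
from h import *
import pickle
togo([482.7,203.2,90],-15.7)
W=viewer.camera_params('wrist'); a=viewer.get_image('wrist')[...,::-1].copy(); pickle.dump(W,open('w3.pkl','wb'))
cv2.imwrite('pics/w3raw.png',a)
print(proj(W,[[482.7,203.2,18],[462.7,131.8,18],bot.sense()['ee_pos']]).round(0).tolist())
cv2.imwrite('pics/w3.png',cv2.resize(a,(800,600)))
E
```

```text
t 9.6 pos [479.9 219.9  82.6] yaw -16.8 tilt z [-0.002  0.004 -1.   ] open 22.3 F [0.6 0.  0.1]
shift [ 0.015   0.0303 -0.015 ] turn [-0.0014  0.0016 -0.0094]
[[268.0, 213.0], [269.0, 302.0], [257.0, 229.0]]
```

View pics/w3.png

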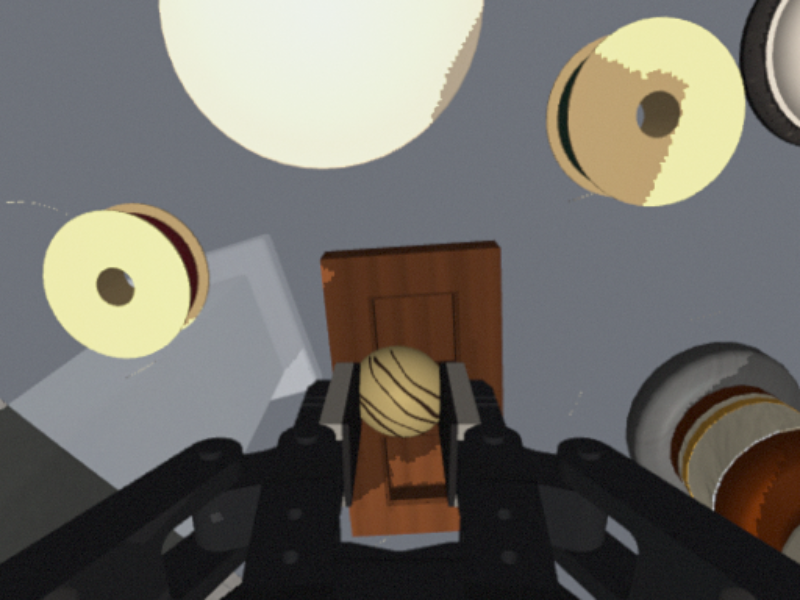

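The cream chocolate is held between the pads at view (400,392). The tray's top-face near corners are at view (322,257) and (500,249), and the first pocket's near edge runs (375,296)–(456,292). I'll compute the pocket centres from these.

```bash
python3 - <<'E'
from h import *
import pickle
W=pickle.load(open('w3.pkl','rb')); f=512/800
c=onz(W,np.array([[322,257],[500,249],[375,296],[456,292],[503,410]])*f,18)[:,:2]
print(c.round(1), 'edge len',np.linalg.norm(c[1]-c[0]),'pocket',np.linalg.norm(c[3]-c[2]))
d=(c[1]-c[0])/np.linalg.norm(c[1]-c[0]); n=np.array([d[1],-d[0]]); n=n if n[1]<0 else -n
m=(c[0]+c[1])/2; mp=(c[2]+c[3])/2
print('dir deg',np.degrees(np.arctan2(*d[::-1])))
print('p0 from edge',m+39*n,'p1',m+111*n,'p0 from pocket',mp+18.5*n,'p1',mp+90.5*n)
# held chocolate location in tool, via its image at tool plane
W2=viewer.camera_params('wrist')
togo([*(m+39*n+mp+18.5*n)/2,35],np.degrees(np.arctan2(*d[::-1])))
E
```

```text
[[452.2 249.7]
 [528.1 230.5]
 [469.1 225.8]
 [504.4 217.1]
 [510.8 153.3]] edge len 78.31319164212006 pocket 36.35235582307091
dir deg -14.177901104588825
p0 from edge [480.59261712 202.26915202] p1 [462.95740843 132.46227977] p0 from pocket [482.25083279 203.53113406] p1 [464.61562409 133.7242618 ]
t 9.65 pos [480.  220.3  82.5] yaw -16.8 tilt z [-0.002  0.004 -1.   ] open 22.5 F [-0.2  0.5 -0.3]
shift [0.0131 0.0327 0.0949] turn [-0.0016  0.0016 -0.0218]
```

>>> apply_moves --pt "0.013 0.033 0 -0.001 0.001 -0.02 0.0" --pt "0 0 0.03 0 0 0 0.0" --pt "0 0 0.04 0 0 0 0.0" --pt "0 0 0.03 0 0 0 0.0" --pt "0 0 0.008 0 0 0 0.0" --pt "0 0 0 0 0 0 0.0" --pt "0 0 0 0 0 0 0.0"

```text
time_s: 10.35
ee_pos: [484.5, 217.4, 27.6]
ee_rot: [-3.105, 0.369, -0.006]
contact_force: [0.4, 0.7, -0.0]
opening: 23.0
```

```bash
python3 - <<'E'
from h import *
togo([481.8,203,3],-14.8)
E
```

```text
t 10.35 pos [484.5 217.4  27.6] yaw -13.5 tilt z [ 0.006  0.015 -1.   ] open 23.0 F [ 0.4  0.7 -0. ]
shift [0.0014 0.0301 0.0487] turn [-0.0074 -0.001   0.0105]
```

>>> apply_moves --pt "0.001 0.028 0 -0.007 -0.001 0.01 0.0" --pt "0 0 0 0 0 0 0.0" --pt "0 0 0 0 0 0 0.0"

```text
time_s: 10.65
ee_pos: [482.4, 203.4, 29.0]
ee_rot: [-3.114, 0.405, -0.003]
contact_force: [0.6, 0.1, 0.2]
opening: 22.7
```

```bash
python3 - <<'E'
from h import *
togo([481.8,203,3],-14.8)
E
```

```text
t 10.65 pos [482.4 203.4  29. ] yaw -14.8 tilt z [ 0.002  0.001 -1.   ] open 22.7 F [0.6 0.1 0.2]
shift [-0.0011  0.0012  0.0519] turn [-0.0008 -0.0009 -0.0003]
```

>>> apply_moves --pt "-0.001 0.001 0.012 0 0 0 0.0" --pt "0 0 0.012 0 0 0 0.0" --pt "0 0 0.012 0 0 0 0.0" --pt "0 0 0.008 0 0 0 0.0" --pt "0 0 0 0 0 0 0.0" --pt "0 0 0 0 0 0 0.0"

```text
time_s: 11.25
ee_pos: [481.9, 202.9, 5.0]
ee_rot: [-3.114, 0.406, -0.003]
contact_force: [-0.4, -0.0, -0.4]
opening: 22.4
```

```bash
python3 - <<'E'
from h import *
togo([481.8,203,3],-14.8)
E
```

```text
t 11.25 pos [481.9 202.9   5. ] yaw -14.9 tilt z [ 0.002  0.001 -1.   ] open 22.4 F [-0.4 -0.  -0.4]
shift [-0.0003 -0.0001  0.004 ] turn [-0.0008 -0.0009 -0.0005]
```

>>> apply_moves --pt "0 0 0.005 0 0 0 0.0" --pt "0 0 0 0 0 0 0.0" --pt "0 0 0 0 0 0 0.6" --pt "0 0 0 0 0 0 0.6" --pt "0 0 0 0 0 0 0.6" --pt "0 0 -0.03 0 0 0 0.6" --pt "0 0 -0.05 0 0 0 0.6" --pt "0 0 -0.04 0 0 0 0.6" --pt "0 0 0 0 0 0 0.6" --pt "0 0 0 0 0 0 0.6"

```text
time_s: 12.25
ee_pos: [481.7, 202.9, 64.3]
ee_rot: [-3.114, 0.406, -0.003]
contact_force: [-0.2, -0.2, 0.1]
opening: 51.1
```

```bash
python3 - <<'E'
from h import *
import pickle
W=viewer.camera_params('wrist'); a=viewer.get_image('wrist')[...,::-1].copy(); pickle.dump(W,open('w4.pkl','wb'))
cv2.imwrite('pics/w4raw.png',a)
print(proj(W,[[481.8,203,18],[481.8,203,16]]).round(0).tolist())
c=a[100:360,130:390].astype(int)
m=((c[...,2]>150)&(c[...,1]>120)&(c[...,0]<130)).astype(np.uint8)
for k in cv2.findContours(m,0,1)[0]:
    if cv2.contourArea(k)>60: r=cv2.boundingRect(k); print((r[0]+130,r[1]+100,r[2],r[3]))
togo([478.3,380.3,70],14.4)
E
```

```text
[[257.0, 201.0], [257.0, 200.0]]
(239, 189, 31, 28)
(245, 186, 27, 24)
(250, 184, 25, 23)
(257, 183, 18, 15)
t 12.3 pos [481.7 202.9  64.2] yaw -14.8 tilt z [ 0.002  0.001 -1.   ] open 51.8 F [ 0.9 -0.   0. ]
shift [-0.0976 -0.3413 -0.0112] turn [-0.0005 -0.0011 -0.2437]
```

>>> apply_moves --pt "-0.027 -0.09 0 0 0 0 0.6" --pt "-0.027 -0.09 0 0 0 0 0.6" --pt "-0.025 -0.08 0 0 0 0 0.6" --pt "-0.015 -0.05 0 0 0 -0.06 0.6" --pt "0 0 0 0 0 -0.07 0.6" --pt "0 0 0 0 0 -0.06 0.6" --pt "0 0 0 0 0 -0.04 0.6" --pt "0 0 0 0 0 0 0.6"

```text
time_s: 13.1
ee_pos: [471.8, 367.6, 54.2]
ee_rot: [3.112, 0.371, -0.014]
contact_force: [0.2, -0.1, 0.0]
opening: 51.0
```

```bash
python3 - <<'E'
from h import *
togo([478.5,380.3,20],14.4)
E
```

```text
t 13.1 pos [471.8 367.6  54.2] yaw 13.6 tilt z [-0.008 -0.009 -1.   ] open 51.0 F [ 0.2 -0.1  0. ]
shift [ 0.0196 -0.0219  0.068 ] turn [ 0.0031  0.0046 -0.0068]
```

>>> apply_moves --pt "0.018 -0.021 0 0.003 0.005 -0.006 0.6" --pt "0 0 0 0 0 0 0.6" --pt "0 0 0.02 0 0 0 0.6" --pt "0 0 0.02 0 0 0 0.6" --pt "0 0 0.015 0 0 0 0.6" --pt "0 0 0.01 0 0 0 0.6" --pt "0 0 0 0 0 0 0.6" --pt "0 0 0 0 0 0 0.6"

```text
time_s: 13.9
ee_pos: [477.5, 379.1, 15.7]
ee_rot: [3.115, 0.383, -0.003]
contact_force: [-0.1, 1.1, -0.6]
opening: 51.2
```

```bash
python3 - <<'E'
from h import *
togo([478.5,380.3,-11],14.4)
W=viewer.camera_params('wrist'); a=viewer.get_image('wrist')[...,::-1]
c=a[60:300,156:356].astype(int); m=((c.sum(2)<330)&(c[...,0]-c[...,2]>8)).astype(np.uint8)
for k in cv2.findContours(m,0,1)[0]:
    if cv2.contourArea(k)>150: r=cv2.boundingRect(k); print((r[0]+156,r[1]+60,r[2],r[3]))
print(proj(W,[[478.5,380.3,14]]))
E
```

```text
t 13.9 pos [477.5 379.1  15.7] yaw 14.0 tilt z [-0.001 -0.004 -1.   ] open 51.2 F [-0.1  1.1 -0.6]
shift [ 0.0026 -0.002   0.0534] turn [ 0.0015  0.001  -0.0032]
[[258.98164913 227.31435268]]
```

>>> apply_moves --pt "0.002 -0.002 0.012 0 0 0 0.6" --pt "0 0 0.015 0 0 0 0.6" --pt "0 0 0.015 0 0 0 0.6" --pt "0 0 0.01 0 0 0 0.6" --pt "0 0 0 0 0 0 0.6" --pt "0 0 0 0 0 0 0.6"

```text
time_s: 14.55
ee_pos: [478.6, 380.6, -12.2]
ee_rot: [3.115, 0.383, -0.001]
contact_force: [-0.3, -0.4, -0.1]
opening: 51.4
```

```bash
python3 - <<'E'
from h import *
togo([478.5,380.3,-11],14.4)
E
```

```text
t 14.55 pos [478.6 380.6 -12.2] yaw 14.0 tilt z [-0.001 -0.003 -1.   ] open 51.4 F [-0.3 -0.4 -0.1]
shift [-0.0004  0.0005 -0.0023] turn [ 0.0012  0.0006 -0.0033]
```

>>> apply_moves --pt "0 0 0 0 0 0 0.0" --pt "0 0 0 0 0 0 0.0" --pt "0 0 0 0 0 0 0.0" --pt "0 0 0 0 0 0 0.0" --pt "0 0 -0.01 0 0 0 0.0" --pt "0 0 -0.03 0 0 0 0.0" --pt "0 0 -0.05 0 0 0 0.0" --pt "0 0 -0.05 0 0 0 0.0" --pt "0 0 -0.02 0 0 0 0.0" --pt "0 0 0 0 0 0 0.0"

```text
time_s: 15.55
ee_pos: [479.1, 381.5, 75.0]
ee_rot: [3.117, 0.383, 0.002]
contact_force: [-0.1, -0.9, -0.8]
opening: 19.4
```

```bash
python3 - <<'E'
from h import *
togo([464,133,70],14.4)
E
```

```text
t 15.55 pos [479.1 381.5  75. ] yaw 14.0 tilt z [ 0.001 -0.001 -1.   ] open 19.4 F [-0.1 -0.9 -0.8]
shift [-0.1497  0.4748  0.0105] turn [ 0.0006 -0.0005 -0.0032]
```

>>> apply_moves --pt "-0.02 0.06 0 0 0 0 0.0" --pt "-0.028 0.09 0 0 0 0 0.0" --pt "-0.028 0.09 0 0 0 0 0.0" --pt "-0.028 0.09 0 0 0 0 0.0" --pt "-0.025 0.07 0 0 0 0 0.0" --pt "-0.01 0.03 0 0 0 0 0.0" --pt "0 0 0 0 0 0 0.0" --pt "0 0 0 0 0 0 0.0"

```text
time_s: 16.35
ee_pos: [460.8, 152.3, 71.0]
ee_rot: [-3.113, -0.387, 0.004]
contact_force: [0.0, 1.2, 0.0]
opening: 19.0
```

```bash
python3 - <<'E'
from h import *
togo([463.7,132.9,30],14.4)
E
```

```text
t 16.35 pos [460.8 152.3  71. ] yaw 14.2 tilt z [-0.003  0.004 -1.   ] open 19.0 F [0.  1.2 0. ]
shift [-0.0038  0.0395  0.0818] turn [-0.0024  0.0009 -0.0018]
```

>>> apply_moves --pt "-0.004 0.038 0 -0.002 0 0 0.0" --pt "0 0 0 0 0 0 0.0" --pt "0 0 0.02 0 0 0 0.0" --pt "0 0 0.02 0 0 0 0.0" --pt "0 0 0.02 0 0 0 0.0" --pt "0 0 0.015 0 0 0 0.0" --pt "0 0 0 0 0 0 0.0" --pt "0 0 0 0 0 0 0.0"

```text
time_s: 17.15
ee_pos: [464.9, 150.6, 29.1]
ee_rot: [-3.1, -0.413, -0.004]
contact_force: [0.5, -1.0, -1.0]
opening: 18.9
```

```bash
python3 - <<'E'
from h import *
import pickle
togo([463.7,132.9,3],14.4)
W=viewer.camera_params('wrist'); a=viewer.get_image('wrist')[...,::-1].copy(); pickle.dump(W,open('w5.pkl','wb'))
cv2.imwrite('pics/w5raw.png',a)
print(proj(W,[[463.7,132.9,18],[481.8,203,18]]).round(0).tolist())
cv2.imwrite('pics/w5.png',cv2.resize(a,(800,600)))
E
```

```text
t 17.15 pos [464.9 150.6  29.1] yaw 15.2 tilt z [ 0.001  0.014 -1.   ] open 18.9 F [ 0.5 -1.  -1. ]
shift [-0.0118  0.0342  0.0517] turn [-0.0064 -0.0022  0.0065]
[[246.0, 250.0], [314.0, 139.0]]
```

View pics/w5.png

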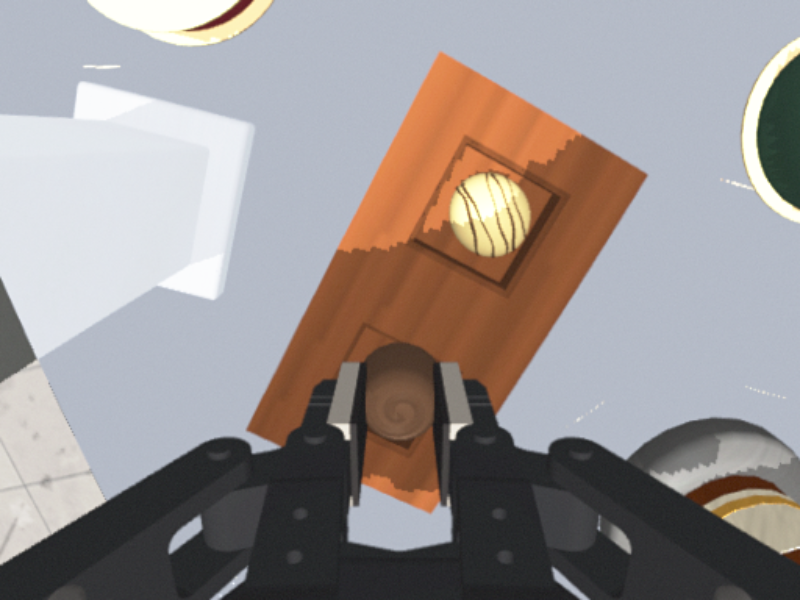

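The cream chocolate sits in its pocket at view (490,214), matching the prediction, and the dark one is held at (400,392). Next I'll correct laterally.

>>> apply_moves --pt "-0.012 0.032 0 -0.006 -0.002 0.006 0.0" --pt "0 0 0 0 0 0 0.0" --pt "0 0 0 0 0 0 0.0"

```text
time_s: 17.5
ee_pos: [463.6, 131.8, 29.7]
ee_rot: [3.117, 0.392, 0.002]
contact_force: [-0.9, 0.4, 0.3]
opening: 19.1
```

```bash
python3 - <<'E'
from h import *
togo([463.7,132.9,3],14.4)
E
```

```text
t 17.5 pos [463.6 131.8  29.7] yaw 14.4 tilt z [ 0.001  0.    -1.   ] open 19.1 F [-0.9  0.4  0.3]
shift [ 0.0007 -0.0021  0.0534] turn [ 0.0001 -0.0006 -0.0004]
```

>>> apply_moves --pt "0 -0.002 0.012 0 0 0 0.0" --pt "0 0 0.014 0 0 0 0.0" --pt "0 0 0.014 0 0 0 0.0" --pt "0 0 0.01 0 0 0 0.0" --pt "0 0 0.002 0 0 0 0.0" --pt "0 0 0 0 0 0 0.0"

```text
time_s: 18.1
ee_pos: [463.6, 133.1, 1.2]
ee_rot: [-3.117, -0.392, -0.002]
contact_force: [0.0, 0.1, 0.0]
opening: 19.0
```

```bash
python3 - <<'E'
from h import *
togo([463.7,132.9,3],14.4)
E
```

```text
t 18.1 pos [463.6 133.1   1.2] yaw 14.3 tilt z [ 0.002  0.001 -1.   ] open 19.0 F [0.  0.1 0. ]
shift [ 0.0002  0.0004 -0.0036] turn [-0.0001 -0.0008 -0.0004]
```

>>> apply_moves --pt "0 0 0 0 0 0 0.6" --pt "0 0 0 0 0 0 0.6" --pt "0 0 0 0 0 0 0.6" --pt "0 0 -0.03 0 0 0 1.0" --pt "0 0 -0.08 0 0 0 1.0" --pt "0 0 -0.09 0 0 0 1.0" --pt "0 0 -0.09 0 0 0 1.0" --pt "0 0 -0.05 0 0 0 1.0" --pt "0 0 0 0 0 0 1.0" --pt "0 0 0 0 0 0 1.0"

```text
time_s: 19.1
ee_pos: [463.0, 132.8, 178.4]
ee_rot: [3.116, 0.394, 0.003]
contact_force: [-1.8, -0.5, -0.1]
opening: 85.4
```

```bash
python3 - <<'E'
from h import *
import pickle
s=bot.sense(); print(s['joint_positions'].round(2))
W=viewer.camera_params('wrist'); a=viewer.get_image('wrist')[...,::-1].copy(); pickle.dump(W,open('w6.pkl','wb'))
cv2.imwrite('pics/w6raw.png',a)
print(proj(W,[[463.7,132.9,18],[481.8,203,18],[615,103,134],s['ee_pos']]).round(0).tolist())
cv2.imwrite('pics/w6.png',cv2.resize(a,(800,600)))
togo([615,103,180],14.4)
E
```

```text
[-0.02  0.59 -0.57  2.01  0.5   0.68 -0.65]
[[256.0, 163.0], [294.0, 96.0], [448.0, 288.0], [257.0, 230.0]]
t 19.15 pos [462.9 132.9 178.2] yaw 14.4 tilt z [ 0.001 -0.001 -1.   ] open 85.5 F [ 0.4 -0.7  0.1]
shift [ 0.2797  0.1336 -0.0032] turn [ 0.0005 -0.0006  0.0001]
```

View pics/w6.png

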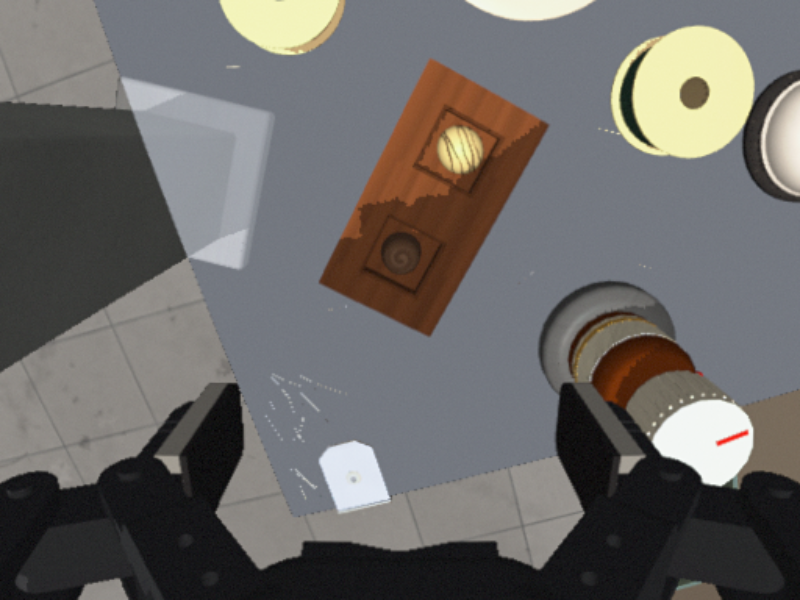

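Both chocolates are in their pockets: cream at view (460,150) and dark at (402,253). The cap's top is centred near view (702,443). Next I'll locate the cap and go above it with the jaws turned clockwise, leaving room for the counter-clockwise twist.

```bash
python3 - <<'E'
from h import *
import pickle
W=pickle.load(open('w6.pkl','rb')); a=cv2.imread('pics/w6raw.png').astype(int)
m=((a.min(2)>195)).astype(np.uint8); m[:,:410]=0; m[:250]=0
k=max(cv2.findContours(m,0,1)[0],key=cv2.contourArea); h=cv2.convexHull(k)
P=onz(W,h.reshape(-1,2),134)[:,:2].astype(np.float32)
print(cv2.boundingRect(h),cv2.minEnclosingCircle(P),cv2.fitEllipse(P))
q=onz(W,np.array([[718,443],[747,432],[702,443]])*.64,134); d=q[1]-q[0]; print(q.round(1),np.degrees(np.arctan2(d[1],d[0])))
E
```

```text
(418, 256, 64, 55) ((615.2669677734375, 104.42772674560547), 25.431324005126953) ((616.212890625, 106.95094299316406), (43.88447189331055, 51.39518737792969), 69.44524383544922)
[[622.3 108.5 134. ]
 [634.  117.  134. ]
 [614.4 106.8 134. ]] 36.04872215916019
```

>>> apply_moves --pt "0.0 0.0 -0.01 0 0 0.06 1" --pt "0 0 -0.01 0 0 0.07 1" --pt "0 0 0 0 0 0.07 1" --pt "0 0 0 0 0 0.07 1" --pt "0 0 0 0 0 0.06 1" --pt "0 0 0 0 0 0.03 1" --pt "0 0 0 0 0 0 1"

```text
time_s: 19.85
ee_pos: [456.4, 129.3, 178.4]
ee_rot: [3.019, -0.815, -0.022]
contact_force: [-0.3, 0.9, 0.8]
opening: 85.5
```

```bash
python3 - <<'E'
from h import *
togo([615,103,180],-30)
E
```

```text
t 19.85 pos [456.4 129.3 178.4] yaw -30.2 tilt z [-0.017 -0.01  -1.   ] open 85.5 F [-0.3  0.9  0.8]
shift [ 0.3005 -0.114  -0.0081] turn [ 0.0083  0.0047 -0.0017]
```

>>> apply_moves --pt "0.06 -0.022 0 0.008 0.005 0 1" --pt "0.08 -0.03 0 0 0 0 1" --pt "0.08 -0.03 0 0 0 0 1" --pt "0.055 -0.022 0 0 0 0 1" --pt "0.015 -0.006 0 0 0 0 1" --pt "0 0 0 0 0 0 1" --pt "0 0 0 0 0 0 1"

```text
time_s: 20.55
ee_pos: [606.6, 102.5, 167.9]
ee_rot: [3.028, -0.791, -0.023]
contact_force: [-0.6, -0.0, 0.1]
opening: 85.5
```

```bash
python3 - <<'E'
from h import *
import pickle
togo([615.4,104.7,150],-30)
W=viewer.camera_params('wrist'); a=viewer.get_image('wrist')[...,::-1].copy(); pickle.dump(W,open('w7.pkl','wb'))
cv2.imwrite('pics/w7raw.png',a)
q=proj(W,[[615.4,104.7,134]])[0]; print(q)
m=((a.min(2)>190)).astype(np.uint8); u,v=q.astype(int); mm=np.zeros_like(m); mm[max(0,v-70):v+70,u-70:u+70]=1; m*=mm
k=max(cv2.findContours(m,0,1)[0],key=cv2.contourArea); h=cv2.convexHull(k)
P=onz(W,h.reshape(-1,2),134)[:,:2].astype(np.float32)
print(cv2.boundingRect(h),cv2.minEnclosingCircle(P),cv2.fitEllipse(P))
cv2.imwrite('pics/w7.png',cv2.resize(a,(800,600)))
E
```

```text
t 20.55 pos [606.6 102.5 167.9] yaw -29.3 tilt z [-0.017 -0.008 -1.   ] open 85.5 F [-0.6 -0.   0.1]
shift [ 0.0136 -0.0129  0.0354] turn [0.0074 0.0053 0.0059]
[268.52735975 196.92890196]
(257, 157, 40, 20) ((629.4985961914062, 120.5092544555664), 11.876058578491211) ((628.5337524414062, 119.196044921875), (11.32610034942627, 23.684995651245117), 48.76869583129883)
```

View pics/w7.png

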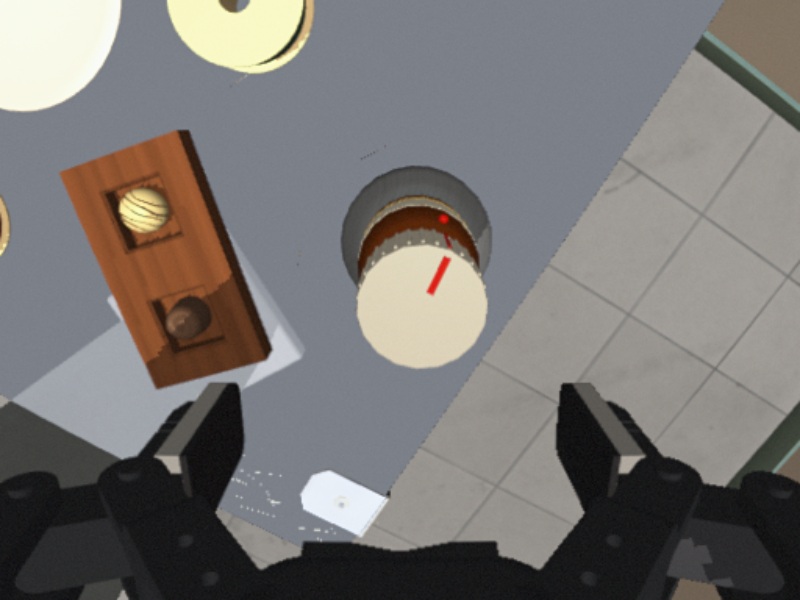

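The cap's disc is centred at view (422,307), raw (270,196.5), which is within about 1 mm of the estimate. The stripe points to the red dot, so the cap is locked. I'll align and descend.

>>> apply_moves --pt "0.013 -0.012 0 0.007 0.005 0.006 1" --pt "0 0 0 0 0 0 1" --pt "0 0 0.02 0 0 0 1" --pt "0 0 0.03 0 0 0 1" --pt "0 0 0.02 0 0 0 1" --pt "0 0 0.005 0 0 0 1" --pt "0 0 0 0 0 0 1" --pt "0 0 0 0 0 0 1"

```text
time_s: 21.4
ee_pos: [611.4, 106.7, 128.4]
ee_rot: [3.036, -0.806, -0.004]
contact_force: [-0.3, -1.0, -0.7]
opening: 85.3
```

```bash
python3 - <<'E'
from h import *
togo([616,104.2,84],-30)
E
```

```text
t 21.4 pos [611.4 106.7 128.4] yaw -29.7 tilt z [-0.002 -0.    -1.   ] open 85.3 F [-0.3 -1.  -0.7]
shift [ 0.0107 -0.0003  0.0889] turn [0.0007 0.0009 0.0022]
```

>>> apply_moves --pt "0.01 0 0 0.001 0.001 0.002 1" --pt "0 0 0 0 0 0 1" --pt "0 0 0.012 0 0 0 1" --pt "0 0 0.018 0 0 0 1" --pt "0 0 0.018 0 0 0 1" --pt "0 0 0.018 0 0 0 1" --pt "0 0 0.008 0 0 0 1" --pt "0 0 0 0 0 0 1" --pt "0 0 0 0 0 0 1"

```text
time_s: 22.3
ee_pos: [616.6, 104.1, 88.4]
ee_rot: [-3.033, 0.813, -0.002]
contact_force: [-0.5, 0.0, -1.4]
opening: 85.7
```

```bash
python3 - <<'E'
from h import *
togo([616,104.2,84],-30)
E
```

```text
t 22.3 pos [616.6 104.1  88.4] yaw -30.0 tilt z [ 0.001  0.001 -1.   ] open 85.7 F [-0.5  0.  -1.4]
shift [-0.0011  0.0004  0.0088] turn [-0.0007 -0.0004 -0.0001]
```

>>> apply_moves --pt "-0.001 0 0.008 0 0 0 1" --pt "0 0 0 0 0 0 1" --pt "0 0 0 0 0 0 0" --pt "0 0 0 0 0 0 0" --pt "0 0 0 0 0 0 0" --pt "0 0 0 0 0 0 0" --pt "0 0 0 0 0 0 0"

```text
time_s: 23.0
ee_pos: [617.0, 104.6, 85.5]
ee_rot: [-3.032, 0.813, -0.005]
contact_force: [0.9, -0.7, -1.3]
opening: 50.3
```

```bash
python3 - <<'E'
from h import *
togo([616,104.2,84],-30); s=bot.sense(); print(s['moment'],s['joint_positions'].round(2))
E
```

```text
t 23.0 pos [617.  104.6  85.5] yaw -30.0 tilt z [ 0.004  0.001 -1.   ] open 50.3 F [ 0.9 -0.7 -1.3]
shift [-0.0013  0.0017  0.003 ] turn [-0.0014 -0.0012 -0.0001]
[-0.01662868 -0.04533449 -0.00976399] [-0.07  0.85 -0.3   1.66  0.37  0.68 -1.09]
```

>>> apply_moves --pt "0 0 0.006 0 0 0 0" --pt "0 0 0.006 0 0 0 0" --pt "0 0 0.006 0 0 0 0" --pt "0 0 0.006 0 0 0 0"

```text
time_s: 23.4
ee_pos: [617.1, 104.6, 77.2]
ee_rot: [-3.033, 0.814, -0.008]
contact_force: [-8.4, -2.9, 29.1]
opening: 50.5
```

```bash
python3 - <<'E'
from h import *
togo([617,104.6,78.5],60); s=bot.sense(); print(s['moment'])
E
```

```text
t 23.4 pos [617.1 104.6  77.2] yaw -30.0 tilt z [ 0.005  0.    -1.   ] open 50.5 F [-8.4 -2.9 29.1]
shift [-0.0002  0.0001 -0.0026] turn [ 5.000e-04 -2.600e-03 -7.504e-01]
[-0.50201909  1.68785299 -0.0222816 ]
```

>>> apply_moves --pt "0 0 0.004 0 0 -0.04 0" --pt "0 0 0.004 0 0 -0.05 0" --pt "0 0 0.004 0 0 -0.05 0" --pt "0 0 0.004 0 0 -0.05 0" --pt "0 0 0.004 0 0 -0.05 0"

```text
time_s: 23.9
ee_pos: [618.1, 105.7, 77.3]
ee_rot: [3.14, -0.009, 0.017]
contact_force: [-5.9, -0.9, 16.3]
opening: 50.5
```

```bash
python3 - <<'E'
from h import *
togo([617,104.6,78.5],60); s=bot.sense(); print(s['moment'])
E
```

```text
t 23.9 pos [618.1 105.7  77.3] yaw -0.3 tilt z [ 0.011 -0.002 -1.   ] open 50.5 F [-5.9 -0.9 16.3]
shift [-0.0021  0.0021 -0.0023] turn [ 0.0033 -0.0043 -0.5027]
[-0.28746171  1.3123986  -0.14388064]
```

>>> apply_moves --pt "-0.002 0.002 0.004 0.003 -0.004 -0.055 0" --pt "0 0 0.004 0 0 -0.055 0" --pt "0 0 0.004 0 0 -0.055 0" --pt "0 0 0.004 0 0 -0.055 0" --pt "0 0 0.004 0 0 -0.055 0" --pt "0 0 0.004 0 0 -0.055 0"

```text
time_s: 24.5
ee_pos: [617.0, 105.6, 77.3]
ee_rot: [2.945, 1.092, 0.011]
contact_force: [-4.7, -1.2, 15.6]
opening: 50.6
```

```bash
python3 - <<'E'
from h import *
togo([617,104.6,78.5],62); s=bot.sense(); print(s['moment'])
E
```

```text
t 24.5 pos [617.  105.6  77.3] yaw 40.7 tilt z [ 0.007  0.002 -1.   ] open 50.6 F [-4.7 -1.2 15.6]
shift [-0.0012  0.0015 -0.0023] turn [ 0.0019 -0.0026 -0.1775]
[-0.44043558  1.1471363  -0.16289181]
```

>>> apply_moves --pt "-0.001 0.001 0.004 0.002 -0.002 -0.055 0" --pt "0 0 0.004 0 0 -0.055 0" --pt "0 0 0.004 0 0 -0.045 0" --pt "0 0 0.004 0 0 0 0" --pt "0 0 0.004 0 0 0 0"

```text
time_s: 25.0
ee_pos: [616.6, 105.2, 77.3]
ee_rot: [2.717, 1.572, 0.005]
contact_force: [-4.8, -3.0, 15.9]
opening: 50.3
```

```bash
python3 - <<'E'
from h import *
togo([616.5,104.6,85.5],62); s=bot.sense(); print(s['moment'])
E
```

```text
t 25.0 pos [616.6 105.2  77.3] yaw 60.1 tilt z [ 0.004 -0.001 -1.   ] open 50.3 F [-4.8 -3.  15.9]
shift [-0.0011  0.0004 -0.0164] turn [ 0.0018 -0.0007 -0.0159]
[-0.47444261  1.05159938  0.13782693]
```

>>> apply_moves --pt "0 0 -0.006 0 0 0 0" --pt "0 0 -0.008 0 0 0 0" --pt "0 0 -0.01 0 0 0 0" --pt "0 0 -0.01 0 0 0 0" --pt "0 0 -0.005 0 0 0 0" --pt "0 0 0 0 0 0 0"

```text
time_s: 25.6
ee_pos: [616.9, 104.8, 98.8]
ee_rot: [2.717, 1.57, 0.006]
contact_force: [0.3, 0.1, -0.3]
opening: 50.6
```

```bash
python3 - <<'E'
from h import *
togo([616.2,104.4,185],60); s=bot.sense(); print(s['moment'])
S=viewer.camera_params('side'); a=viewer.get_image('side')[...,::-1].copy()
a=np.ascontiguousarray(a[90:250,150:350]); cv2.imwrite('pics/s3.png',cv2.resize(a,None,fx=4,fy=3.75,interpolation=cv2.INTER_CUBIC))
E
```

```text
t 25.6 pos [616.9 104.8  98.8] yaw 60.0 tilt z [ 0.005 -0.001 -1.   ] open 50.6 F [ 0.3  0.1 -0.3]
shift [-1.100e-03  1.000e-04 -1.724e-01] turn [ 0.0023 -0.0009  0.0003]
[-0.00370139  0.02932831  0.00764829]
```

View pics/s3.png

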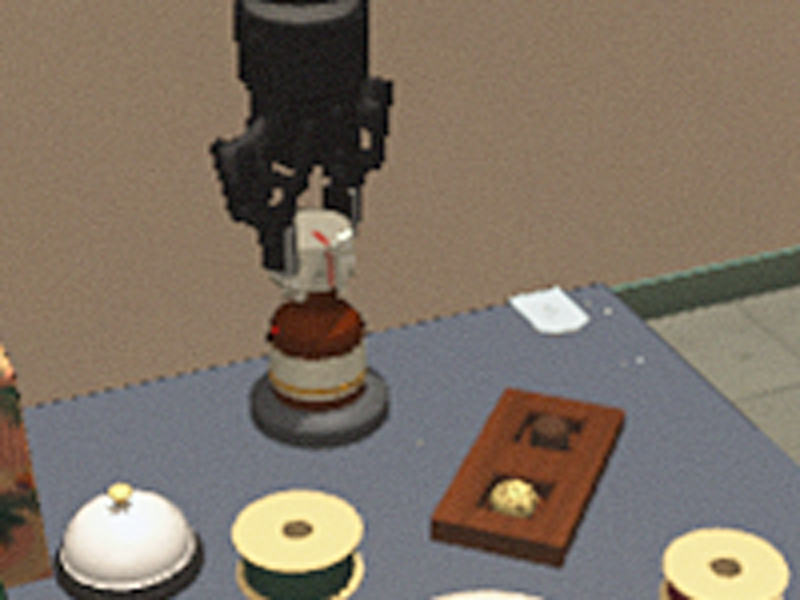

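The cap at crop (322,250) has come up off the neck with its stripe turned, and the force is about zero. Both chocolates are still in the tray. I'll raise the cap to 100 mm above its seat.

>>> apply_moves --pt "0 0 -0.02 0.002 0 0 0" --pt "0 0 -0.03 0 0 0 0" --pt "0 0 -0.03 0 0 0 0" --pt "0 0 -0.03 0 0 0 0" --pt "0 0 -0.03 0 0 0 0" --pt "0 0 -0.02 0 0 0 0" --pt "0 0 -0.005 0 0 0 0" --pt "0 0 0 0 0 0 0" --pt "0 0 0 0 0 0 0"

```text
time_s: 26.55
ee_pos: [617.2, 105.1, 189.9]
ee_rot: [-2.72, -1.572, -0.006]
contact_force: [-0.5, 0.7, -0.7]
opening: 50.4
```

```bash
python3 - <<'E'
from h import *
togo([616.8,104.5,185.5],60)
E
```

```text
t 26.55 pos [617.2 105.1 189.9] yaw 60.1 tilt z [ 0.003  0.002 -1.   ] open 50.4 F [-0.5  0.7 -0.7]
shift [-0.0014 -0.      0.0089] turn [ 0.0008 -0.0016  0.0004]
```

>>> apply_moves --pt "-0.001 0 0.008 0.001 -0.001 0 0" --pt "0 0 0 0 0 0 0" --pt "0 0 0 0 0 0 0" --pt "0 0 0 0 0 0 0"

```text
time_s: 26.95
ee_pos: [615.5, 103.9, 183.1]
ee_rot: [-2.718, -1.571, 0.006]
contact_force: [0.1, 0.2, -0.9]
opening: 51.0
```

```bash
python3 - <<'E'
from h import *
togo([616.8,104.5,185.5],60); s=bot.sense(); print(np.abs(s['qd']).max())
a=viewer.get_image('side')[...,::-1].copy()
cv2.imwrite('pics/s4.png',cv2.resize(np.ascontiguousarray(a[60:320,130:380]),None,fx=3,fy=2.3,interpolation=cv2.INTER_CUBIC))
E
```

```text
t 26.95 pos [615.5 103.9 183.1] yaw 60.1 tilt z [-0.004 -0.    -1.   ] open 51.0 F [ 0.1  0.2 -0.9]
shift [ 0.0023  0.0016 -0.0048] turn [-0.0018  0.0011  0.0006]
0.005114510014600245
```

View pics/s4.png

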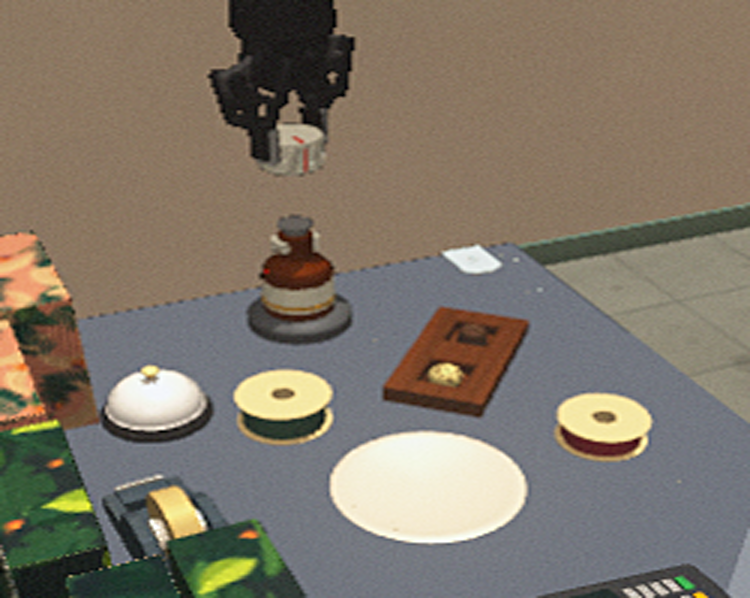

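The cap is held level at crop (293,148), straight above the open bottle, with both chocolates in the tray and everything else in place. I'm handing in.

```bash
python3 -c "
from cell import order
print(order.sign_off())"
```

```text
the job is handed in; nothing more can be done
None
```

The job is done and handed in at about 27 s. The cream and dark chocolates each sit in a tray pocket. I then pressed the cap about 8 mm to its stop, twisted it 90° counter-clockwise and lifted it off.

**Last checks:**
- **Cap:** it is still gripped (opening 51 mm) and level to within about 0.3°. It is about 98 mm above its locked seat and within about 1.5 mm of the bottle's axis.
- **Forces:** the contact force is about zero at the end. The highest I read was about 30 N, during the press.
- **Scene:** the final picture shows both chocolates in their pockets and the bystanders I could see (bell, spools, dispenser) apparently undisturbed.

**What went wrong or disagreed:**
- **Missed grasp:** my first grasp of the cream chocolate closed just above it, because the visible fingertips sat about 19 mm above the reported TCP. I allowed for that offset from then on, and the chocolate had not moved noticeably.
- **Grip readings:** the openings on the chocolates (22.5 mm and 19.4 mm) were smaller than their stated widths, but both held firmly.

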